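Close the toy base with its green cover

TASK

Close the open wooden toy base on the bench with the green cover: hold the cover tilted, hook one of its short edges under the red lip, then lower the other edge until the cover lies flat on the ledge inside the base, and let go. Set it down rather than dropping it, and leave the yellow cover where it is.

Things in the scene. Friction and masses are not known exactly. Their poses are not given: they have to be found in the camera images.
- green_cover: Loose green panel, 130 (x) x 100 (y) x 8 (z) mm, 70 to 170 g, the same either way round. A bare-wood grip bar stands on the middle of its top: 44 mm long (x), 14 thick (y), 36 high; its top is 44 mm over the panel's underside. Pinch the bar across y. Origin: centre of the underside; z up. Starts flat on the bench, bar up; may swap places with the yellow cover.
- toy_base: Open pale wooden box with gears inside, fixed to the bench, 170 (x) x 138 (y) mm. Origin: centre of its underside, on the bench; x points from the lip to the far wall, away from the robot; z up. The cover rests on a ledge at z = 35 mm, in a recess x -75 to 75, y -59 to 59 mm. Far (+x) wall top z = 53, side wall tops z = 43 mm. Seated, the cover has 10 mm play each way in x, 9 in y.
- lip (a point): Middle of the red lip's free edge, on its underside: x = -45, y = 0, z = 59 mm in the base's frame, axes as the base. The lip (6 mm thick) covers the recess from x = -75 to -45 mm, 24 mm above the ledge; the slot under it is closed at the back and both ends. The cover enters only tilted, its lip-side edge down, far edge up (about 18 degrees); seated, it is 10 to 30 mm under the lip.
- yellow_cover: The same panel and grip bar painted yellow, for another toy: leave it where it lies on the bench. Origin as for the green one.
Things that resemble listed ones, but are neither listed nor needed, are in the scene too. Leave any black or pink look-alike of the toy_base alone. Several things have the shape of the green_cover; the one meant has the colours described above.

How it is judged:
By the outcome, as a careful person would: the job done as asked, in the order asked, and still so for the second after the job is handed in, with the robot touching nothing.
It also fails if it takes over 42 s, if anything falls off the work surface, if the arm or the gripper's body presses on something with over 40 N, if the wrist force passes 120 N, or if a joint passes its speed limit or range.

ROBOT

A 7-joint arm with a two-finger parallel gripper is mounted at the origin on the work surface. World frame = base frame: x ahead of the robot, y to its left, z up, the work surface at z = 0. Lengths are in m, angles in rad, forces in N, time in s.
With the tool pointing down it reaches from about 0.4 to 0.875 m from the base axis. Payload 19.3 kg.
Tool frame: the origin (TCP) lies midway between the tips of the shut fingers; the grasp point (between the pads) lies 19 mm behind it (robot.grip_point_offset is the x of the grasp point in the tool frame, in m); x points along the fingers, z is the direction in which the jaws open and shut, and the axes are right-handed (so a half turn about x gives the same grasp; the last joint's range is limited). The gripper opens to 85 mm and grips with 20 to 120 N. Pads are 22 mm wide; open, the fingers measure 114 mm over their backs; the gripper's body (76 mm by 85 mm) begins 54 mm behind the grasp point. The pads swing forward as they close: fully open they stand 13 mm farther back than shut.
Start: joints at [1.253, 0.521, -0.036, 1.599, 0.021, 1.021, -0.113], TCP at [0.153, -0.606, 0.231] pointing down, gripper open.
Joint ranges: [-2.91, 2.91], [-0.3, 2.13], [-1.5, 1.42], [0.17, 2.43], [-1.26, 4.41], [0.16, 1.93], [-2.52, 2.52]. Speed limits (rad/s): [1.89, 1.89, 2.39, 2.39, 3.01, 3.01, 3.01].

INTERFACE

Orientations are given as a unit quaternion [w, x, y, z].
In Python, from rig import robot gives the robot as it stands. Calls block until the motion is done:
- robot.movep(position, orientation): joint-space move of the TCP to a pose.
- robot.move_linear(position, rate=0.15, rotation=None, guard=None): straight line of the TCP; rotation=None keeps the orientation; rate is the mean speed in m/s. With guard (N) it stops when the force on the tool has changed by that much, and returns True; else False.
- robot.move_j(angles): joint-space move.
- robot.release() and robot.gripper_close(effort=None): open the fingers fully, or close them until they stop; effort is the grip in N (None keeps the last).
- robot.hold(seconds).
- robot.ik(position, orientation): joint angles nearest the present ones, or None.
- robot.read_camera(name): name is "scene" or "top" or "wrist"; returns a dict with "image" (400x640x3 uint8, red, green, blue), "fov_y" (degrees; the focal length in pixels is half the picture's height over the tangent of half this angle, whatever the lens; pixels are square), "cx", "cy" (the principal point, pixels), "rvec" (rotation vector, rad) and "tvec" (3), from world to camera coordinates, as OpenCV has them. Camera axes: x right, y down, z forward; pixel columns grow to the right and rows downward; lengths in m; the calibration is good to about 2 mm. A picture is of the moment at which its call begins. There is no depth.
A pose or a line that the arm cannot do raises robot.MotionError and nothing moves.
- robot.job_done(): hands the job in, once; it reports no verdict.
Readings, each from a call of its own:
- robot.current_time_s(): time.
- robot.current_joint_pos(): joint angles.
- robot.current_qvel(): joint speeds.
- robot.current_effort(): joint torques, N m.
- robot.current_tcp_pos(): TCP position.
- robot.current_ee_rot(): TCP orientation.
- robot.current_ft_force(): force on the tool from outside, world axes, zero at the start.
- robot.current_moment(): the same for the moment, N m.
- robot.current_gripper_width(): opening from 0.0 (shut) to 1.0 (fully open).
Only numpy, scipy, OpenCV 4.12 (cv2) and the standard library are available. Lean on these libraries where they do the work, as an engineer would, in place of code of your own. Each camera call takes 0.05 s, during which the arm holds its last target. There are 200 camera calls.

## Working session

There is one attempt and no reset: what is moved stays moved. The work goes in short steps, each a Python script; the robot and the scene stay as the last script left them, time stands still between calls to the robot, and variables do not carry over. Pictures are saved under pics/ and viewed, on a budget of 10 in all, crops included, one or two more only if the job needs it, and the job is handed in when it is done.

```bash
mkdir -p pics; ls; python3 - <<'E'
from rig import robot
import cv2,numpy as np,pickle
d={n:robot.read_camera(n) for n in("scene","top")}
pickle.dump(d,open("cams.pkl","wb"))
for n in d:
    cv2.imwrite(f"pics/{n}0.png",d[n]["image"][:,:,::-1]); print(n,{k:v for k,v in d[n].items() if k!="image"})
print(robot.current_time_s(),robot.current_ee_rot(),robot.grip_point_offset)
E
```

```text
pics
scene {'fov_y': 53.70937457711647, 'cx': 317.2837926822361, 'cy': 205.16826137510725, 'rvec': array([ 1.92219401,  1.63043055, -0.60991468]), 'tvec': array([-0.28973247, -0.26554823,  1.4704793 ])}
top {'fov_y': 49.25126150171697, 'cx': 323.31135331329335, 'cy': 199.29187176386148, 'rvec': array([ 2.1452146 , -2.20497578,  0.04549168]), 'tvec': array([0.22799285, 0.43362158, 1.3088885 ])}
0.1 [ 0.55766826  0.43456163  0.55825708 -0.43417892] -0.0187
```

View pics/top0.png

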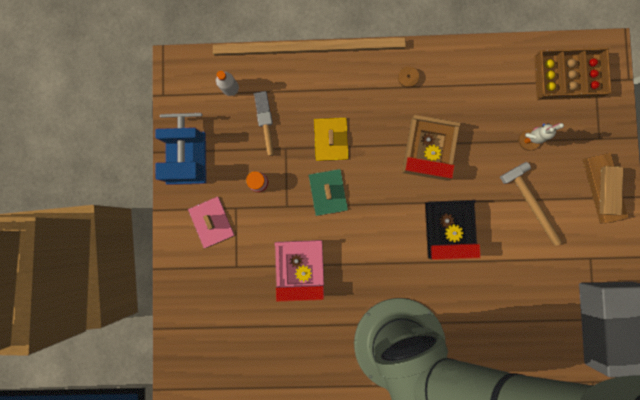

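View pics/scene0.png

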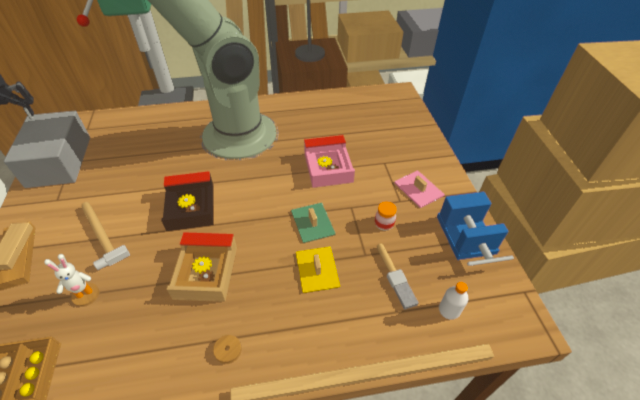

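Top picture: the robot base is at (400,340). There are three box-like bases: pale wooden with red lip (433,147), black (452,230) and pink (300,270). The covers are green (328,192), yellow (331,139) and pink (211,222). The pale wooden base and the green cover match the description, so I'll confirm both in one enlarged crop.

```bash
cat > h.py <<'E'
import cv2,numpy as np
from scipy.spatial.transform import Rotation as R
def K(c):
    f=200/np.tan(np.radians(c["fov_y"]/2)); return np.array([[f,0,c["cx"]],[0,f,c["cy"]],[0,0,1.]])
def proj(c,P): return cv2.projectPoints(np.asarray(P,float).reshape(-1,1,3),c["rvec"],c["tvec"],K(c),None)[0].reshape(-1,2)
def ray(c,uv,z):
    r=cv2.Rodrigues(c["rvec"])[0]; o=-r.T@c["tvec"]
    uv=np.atleast_2d(uv); d=np.c_[uv,np.ones(len(uv))]@np.linalg.inv(K(c)).T@r
    return o+d*((z-o[2])/d[:,2])[:,None]
def mask(im,lo,hi):
    m=cv2.inRange(cv2.cvtColor(im,cv2.COLOR_RGB2HSV),np.array(lo),np.array(hi))
    return m
E
python3 - <<'E'
import pickle; from h import *
d=pickle.load(open("cams.pkl","rb"))
c=d["top"]; im=c["image"]
a=cv2.resize(im[105:220,295:475][:,:,::-1],None,fx=4.4,fy=4.4,interpolation=cv2.INTER_CUBIC); cv2.imwrite("pics/crop1.png",a)
m=mask(im,(60,90,40),(90,255,255)); m[:,:295]=0;m[:,360:]=0
n,_,s,ce=cv2.connectedComponentsWithStats(m); 
i=1+np.argmax(s[1:,4]); print(s[i],ce[i])
cnt=max(cv2.findContours(m,0,2)[0],key=cv2.contourArea); r=cv2.minAreaRect(cnt); b=cv2.boxPoints(r); print(b)
W=ray(c,b,.008);print(W,[np.linalg.norm(W[i]-W[i-1]) for i in range(4)],W.mean(0))
m=mask(im,(0,180,90),(8,255,255))|mask(im,(174,180,90),(180,255,255)); m[:150]=0;m[185:]=0;m[:,:395]=0;m[:,470:]=0
cnt=max(cv2.findContours(m,0,2)[0],key=cv2.contourArea); b=cv2.boxPoints(cv2.minAreaRect(cnt)); print(b);print(ray(c,b,.065))
E
```

```text
[ 310  170   37   45 1147] [327.69398431 192.19529207]
[[308.33603 174.84802]
 [339.66403 169.15201]
 [346.928   209.104  ]
 [315.6     214.80002]]
[[0.5169702  0.26026827 0.008     ]
 [0.53169822 0.16351467 0.008     ]
 [0.40830286 0.14493935 0.008     ]
 [0.39354827 0.24104411 0.008     ]] [np.float64(0.12491013175963858), np.float64(0.09786814495764679), np.float64(0.12478564490583913), np.float64(0.09723077200864944)] [0.46262988 0.2024416  0.008     ]
[[404.7471  170.26672]
 [407.17783 156.16858]
 [454.194   164.27481]
 [451.76328 178.37296]]
[[ 0.51492907 -0.0259286   0.065     ]
 [ 0.55633744 -0.03464926  0.065     ]
 [ 0.52822124 -0.17043501  0.065     ]
 [ 0.48703534 -0.16147814  0.065     ]]
```

View pics/crop1.png

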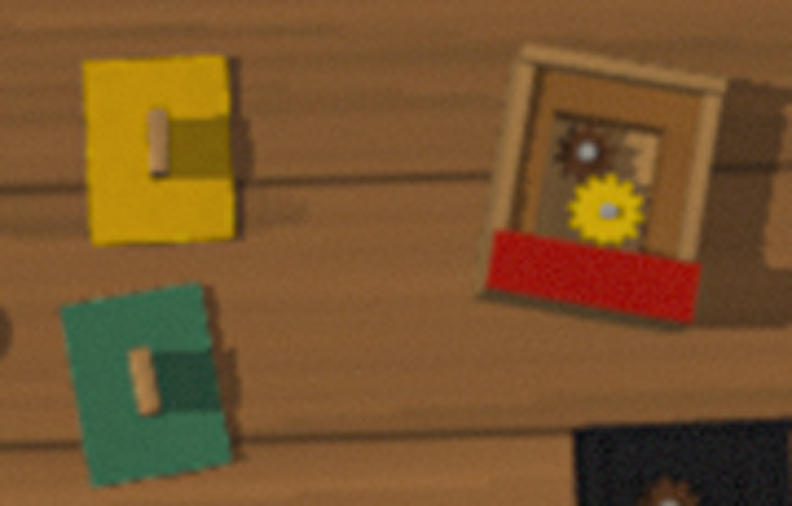

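The crop confirms it: the green cover with its bare-wood bar at crop (145,380), and the pale wooden base with red lip at (600,275). Yellow lies separately at (158,143). Estimates are cover (0.463, 0.202), yaw 8.5°, and base (0.588, -0.112), yaw -11.7°. Next I go over the base for a close look.

```bash
cat >> h.py <<'E'
def frame(x,y,z,yaw,tilt=0):
    "pose of cover/base frame; tilt>0 raises +x edge (deg)"
    return np.array([x,y,z]),R.from_euler("ZY",[yaw,-tilt],degrees=True)
def tool(p,r,off,flip=False):
    "TCP pose for a tool frame whose x = -z of frame, z = y of frame; off in that frame"
    m=np.array([[0,0,1],[-1,0,0],[0,-1,0]],float).T if False else np.column_stack([[0,0,-1],np.cross([0,1,0],[0,0,-1]),[0,1,0]])
    if flip: m=m@np.diag([1,-1,-1])
    q=(r*R.from_matrix(m)).as_quat()
    return p+r.apply(off), np.r_[q[3],q[:3]]
E
python3 - <<'E'
from rig import robot; from h import *; import pickle
for fl in(0,1):
    for nm,(p,r),o in(("base",frame(.55,-.11,0,-11.7),[0,0,.30]),("grasp",frame(.463,.2024,0,8.5),[0,0,.013]),("ins",frame(.588,-.112,.06,-11.7,18),[0,0,.013])):
        P,q=tool(p,r,np.array(o),fl); j=robot.ik(P,q); print(fl,nm,None if j is None else np.round(j,2))
fl=0
P,q=tool(*frame(.55,-.11,0,-11.7),np.array([0,0,.30]),fl)
try: robot.movep(P,q)
except robot.MotionError as e: print(e); P,q=tool(*frame(.55,-.11,0,-11.7),np.array([0,0,.30]),1); robot.movep(P,q)
c=robot.read_camera("wrist"); pickle.dump(c,open("w1.pkl","wb")); cv2.imwrite("pics/w1.png",c["image"][:,:,::-1]); print(robot.current_time_s(),robot.current_joint_pos())
E
```

```text
0 base [ 0.67  0.45 -0.8   1.66  0.34  1.18  1.15]
0 grasp [-0.12  0.75 -0.56  2.03  0.73  0.57  0.53]
0 ins [ 0.59  0.69 -0.71  2.04  1.21  0.5   0.36]
1 base [ 0.29  0.36 -0.26  1.68  0.1   1.12 -1.78]
1 grasp [-0.3   0.7  -0.3   2.04  0.45  0.46 -2.37]
1 ins [ 0.19  0.6  -0.16  2.06  0.67  0.22 -2.34]
2.4333 [ 0.66805206  0.44655963 -0.80214433  1.65768537  0.34192588  1.18420883
  1.14869689]
```

View pics/w1.png

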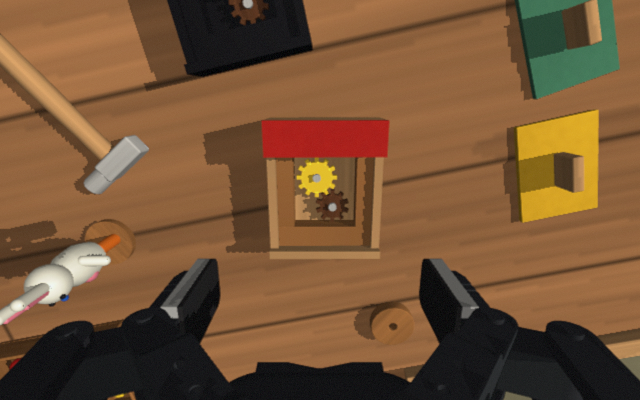

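The close view shows the base. The red lip spans (262,120)-(389,157), with its free edge at row 157, and the outer corners of the far wall are at (270,258) and (380,258). I fit the pose from these.

```bash
python3 - <<'E'
import pickle; from h import *; from scipy.optimize import least_squares
w=pickle.load(open("w1.pkl","rb")); d=pickle.load(open("cams.pkl","rb"))
def redrect(c,box):
    x0,y0,x1,y1=box; im=c["image"][y0:y1,x0:x1]; m=mask(im,(0,180,60),(8,255,255))|mask(im,(174,180,60),(180,255,255))
    cnt=max(cv2.findContours(m,0,2)[0],key=cv2.contourArea); r=cv2.minAreaRect(cnt); r=(r[0],(r[1][0]+1,r[1][1]+1),r[2]); return cv2.boxPoints(r)+[x0,y0]
b=redrect(w,(240,100,420,180)); print(b)
W=ray(w,b,.065);print(W)
t=redrect(d["top"],(395,150,470,190)); print(ray(d["top"],t,.065))
def near(b,p): return b[np.argmin(((b-p)**2).sum(1))]
M=np.array([[-45,69,65],[-45,-69,65],[85,69,53],[85,-69,53]])/1000
U=np.array([near(b,(389,157)),near(b,(262,157)),(380.5,258.5),(269.5,258.5)])
def pr(v): return v[:2].tolist()+[0]
def f(v): return (proj(w,np.array([v[0],v[1],0])+R.from_euler("z",v[2]).apply(M))-U).ravel()
s=least_squares(f,[.588,-.112,-.2]);print(s.x,np.degrees(s.x[2]),s.fun)
# green cover top face from wrist view + top
c=d["top"];m=mask(c["image"],(60,90,40),(90,255,255)); m[:,:295]=0;m[:,360:]=0
r=cv2.minAreaRect(max(cv2.findContours(m,0,2)[0],key=cv2.contourArea));print(r)
# bar top by colour in top cam: wood pixels inside the green outline
hull=np.zeros_like(m);cv2.fillConvexPoly(hull,cv2.boxPoints(r).astype(int),255);hull=cv2.erode(hull,np.ones((5,5)));k=hull&~m
n,_,st,ce=cv2.connectedComponentsWithStats(k);i=1+np.argmax(st[1:,4]);print(st[i],ce[i],ray(c,ce[i],.044))
E
```

```text
[[260.5 119.5]
 [389.5 119.5]
 [389.5 157.5]
 [260.5 157.5]]
[[ 0.48699558 -0.16305842  0.065     ]
 [ 0.5152335  -0.02702268  0.065     ]
 [ 0.55603115 -0.03301861  0.065     ]
 [ 0.52689878 -0.17340954  0.065     ]]
[[ 0.51377823 -0.02419822  0.065     ]
 [ 0.55808358 -0.03352576  0.065     ]
 [ 0.52937008 -0.17216602  0.065     ]
 [ 0.48530774 -0.16258046  0.065     ]]
[ 0.58524106 -0.11198492 -0.20150653] -11.545473518154242 [-2.24229437 -0.50877142  2.56505017 -0.12604802 -0.64390809  0.06808894
  0.28205512  0.35854527]
((327.63201904296875, 191.97601318359375), (40.606998443603516, 31.841611862182617), 79.69515228271484)
[323 183   9  17 110] [327.33636364 191.10909091] [[0.46203166 0.20270265 0.044     ]]
```

```bash
python3 - <<'E'
from rig import robot; from h import *
p,r=frame(.4625,.2025,0,8.6)
P,q=tool(p,r,np.array([0,0,.12])); robot.movep(P,q)
print(robot.move_linear(tool(p,r,np.array([0,0,.014]))[0],rate=.12,guard=15), robot.current_tcp_pos())
robot.gripper_close(50); print(robot.current_gripper_width(),robot.current_time_s())
robot.move_linear(tool(p,r,np.array([0,0,.16]))[0],rate=.15)
print(robot.current_gripper_width(),robot.current_ft_force(),robot.current_time_s())
c=robot.read_camera("wrist"); cv2.imwrite("pics/w2.png",c["image"][:,:,::-1])
E
```

```text
False [0.46281008 0.20267706 0.01453276]
0.15797853803031972 5.5
0.15323228444256065 [ 0.85398119 -0.28913531 -0.74791399] 6.625
```

View pics/w2.png

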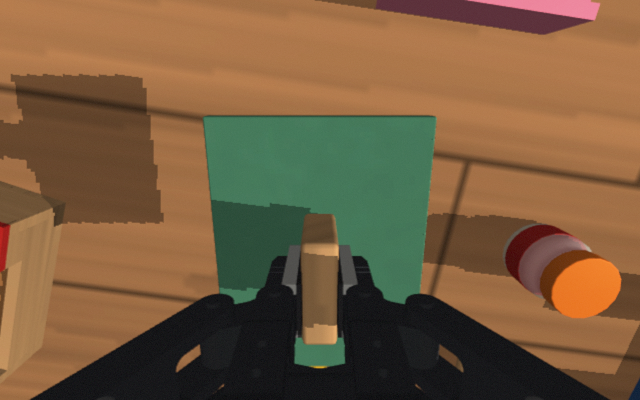

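The cover is held level and square. Its near edge runs (204,116)-(435,116), with the bar centred between the pads at (320,280). I check the in-hand offset numerically, then go tilted to above the base.

```bash
cat >> h.py <<'E'
BX,BY,BYAW=.5858,-.112,-11.6
def cover(ex,ez,th,dy=0.):
    "TCP pose so the cover's lip-side bottom edge is at (ex,dy,ez) in base frame, tilt th deg"
    t=np.radians(th); c=np.array([ex+.065*np.cos(t),dy,ez+.065*np.sin(t)])
    p,r=frame(BX,BY,0,BYAW,th)
    return tool(np.array([BX,BY,0])+R.from_euler("z",BYAW,degrees=True).apply(c),r,np.array([0,0,.0145]))
E
python3 - <<'E'
from rig import robot; from h import *
c=robot.read_camera("wrist"); T=robot.current_tcp_pos(); q=robot.current_ee_rot(); Rt=R.from_quat(np.r_[q[1:],q[0]])
for x in(-.065,-.062,-.068):
    # cover point (x,y,z) -> tool coords: tool x=-z, y=?, z=y
    m=np.column_stack([[0,0,-1],np.cross([0,1,0],[0,0,-1]),[0,1,0]])
    print(x,proj(c,T+Rt.apply((np.array([[x,.05,.008],[x,-.05,.008]])-[0,0,.0145])@m)))
for a in((-.036,.14,18),(-.036,.0395,18),(-.065,.0395,18),(-.065,.035,0)): print(robot.ik(*cover(*a)) is not None)
P,q=cover(-.036,.13,18); robot.movep(P,q); print(robot.current_time_s(),robot.current_joint_pos(),robot.current_gripper_width())
for n in("top","scene","wrist"):
    k=robot.read_camera(n); im=k["image"]
    if n=="scene": im=cv2.resize(im[190:320,120:280],None,fx=4,fy=4,interpolation=cv2.INTER_CUBIC)
    cv2.imwrite(f"pics/{n}3.png",im[:,:,::-1])
E
```

```text
-0.065 [[438.58051721 117.97385517]
 [202.9044034  117.60900588]]
-0.062 [[437.86710409 125.19347606]
 [203.57874467 124.83111963]]
-0.068 [[439.30243198 110.66819907]
 [202.22202571 110.30082306]]
True
True
True
True
8.0333 [ 0.55318168  0.53353477 -0.64960837  1.93826997  0.73758194  0.56105807
  0.79893232] 0.1597381969268291
```

View pics/scene3.png

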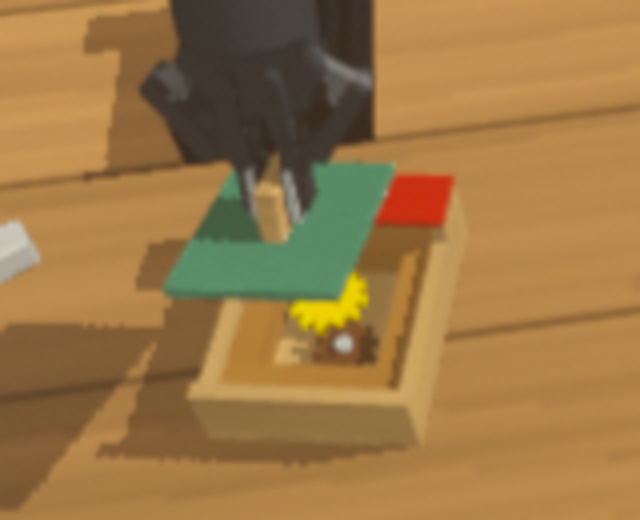

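View pics/wrist3.png

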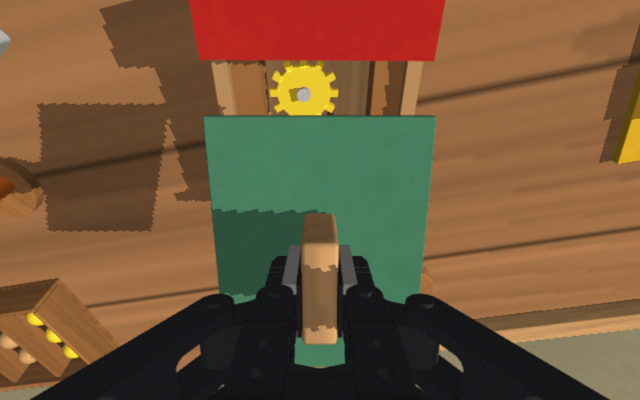

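The scene crop shows the tilted cover above the base. In the wrist view the lip's free edge is at row 60 (columns 199-437) and the cover edge at row 116 (204-435), centred and parallel. Lower, hook, and stop on contact.

```bash
python3 - <<'E'
from rig import robot; from h import *
c=robot.read_camera("wrist")
print("lip edge pred",proj(c,np.array([BX,BY,0])+R.from_euler("z",BYAW,degrees=True).apply([[-.045,.069,.065],[-.045,-.069,.065]])))
def go(a,rate,g):
    P,q=cover(*a); f0=robot.current_ft_force(); h=robot.move_linear(P,rate=rate,rotation=q,guard=g)
    print(a,"hit" if h else "ok",np.round(robot.current_ft_force()-f0,1),np.round(robot.current_tcp_pos()-P,4),robot.current_time_s()); return h
go((-.036,.0400,18),.06,6) or go((-.066,.0400,18),.03,6)
for n in("scene","wrist"):
    im=robot.read_camera(n)["image"]
    if n=="scene": im=cv2.resize(im[210:310,150:250],None,fx=5,fy=5,interpolation=cv2.INTER_CUBIC)
    cv2.imwrite(f"pics/{n}4.png",im[:,:,::-1])
E
```

```text
lip edge pred [[434.87709061  61.99863812]
 [200.4684994   61.11341679]]
(-0.036, 0.04, 18) ok [ 0.1  0.1 -0. ] [ 0.0002 -0.0001  0.0003] 9.8833
(-0.066, 0.04, 18) ok [-0.5  0.9 -0.1] [ 0.0002 -0.      0.    ] 11.0333
```

View pics/wrist4.png

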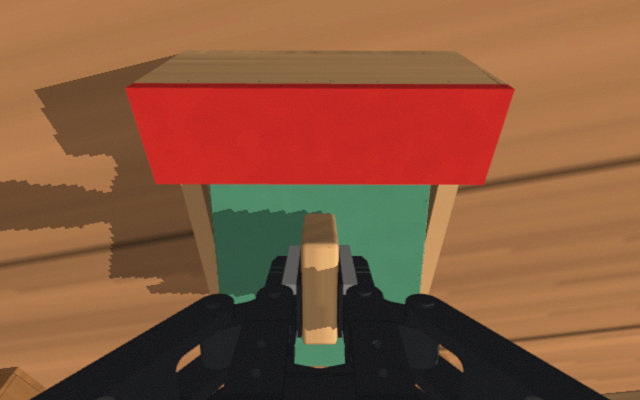

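The cover's edge is hidden under the lip (free edge at row 184), with even side gaps and no contact force. Now I lower the far edge about the hooked one.

```bash
python3 - <<'E'
from rig import robot; from h import *
def go(a,rate,g):
    P,q=cover(*a); f0=robot.current_ft_force(); h=robot.move_linear(P,rate=rate,rotation=q,guard=g)
    print(a,"hit" if h else "ok",np.round(robot.current_ft_force()-f0,1),np.round(robot.current_tcp_pos()-P,4),robot.current_time_s()); return h
hit=False
for i,th in enumerate((13.5,9,4.5,1.5)):
    hit=go((-.066,[.039,.038,.0375,.037][i],th),.03,8)
    if hit: break
if not hit: go((-.066,.0345,0),.015,5)
for n in("scene","wrist"):
    im=robot.read_camera(n)["image"]
    if n=="scene": im=cv2.resize(im[210:310,150:250],None,fx=5,fy=5,interpolation=cv2.INTER_CUBIC)
    cv2.imwrite(f"pics/{n}5.png",im[:,:,::-1])
E
```

```text
(-0.066, 0.039, 13.5) ok [-0.3 -1.2 -0.2] [-0.     -0.0004 -0.0003] 11.4917
(-0.066, 0.038, 9) ok [0.2 0.3 0. ] [-0.0002 -0.0001 -0.0002] 11.85
(-0.066, 0.0375, 4.5) ok [-0.7  0.3 -0.4] [-0.0002  0.     -0.0002] 12.1917
(-0.066, 0.037, 1.5) ok [0.5 0.6 0.3] [-0.0001  0.     -0.0001] 12.475
(-0.066, 0.0345, 0) hit [-1.8  0.  10. ] [-0.0002 -0.0001  0.0002] 12.8083
```

View pics/scene5.png

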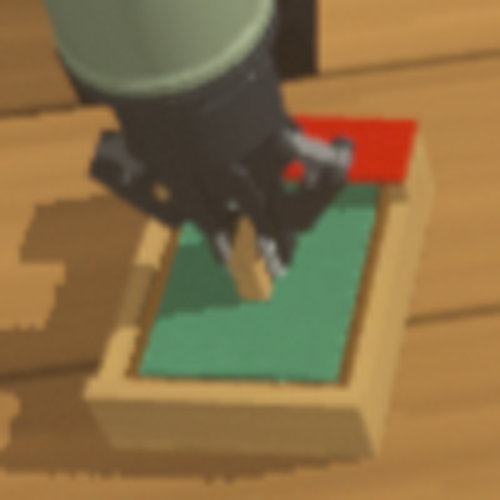

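Contact came at ledge height (10 N) with the cover flat inside the walls. Release and retreat straight up.

```bash
python3 - <<'E'
from rig import robot; from h import *
robot.release(); print(robot.current_gripper_width(),robot.current_ft_force())
P=robot.current_tcp_pos(); robot.move_linear(P+[0,0,.2],rate=.12)
c=robot.read_camera("wrist"); im=c["image"]
print("pred cover far/near top corners",proj(c,np.array([BX,BY,0])+R.from_euler("z",BYAW,degrees=True).apply([[-.045,.05,.043],[-.045,-.05,.043],[.064,.05,.043],[.064,-.05,.043]])).round(0))
s=robot.read_camera("scene")["image"]
s=cv2.resize(s[200:310,140:260],(436,400),interpolation=cv2.INTER_CUBIC)
cv2.imwrite("pics/end.png",cv2.resize(np.hstack([im,s]),(800,297))[:,:,::-1]); print(robot.current_time_s())
E
```

```text
1.001108456091461 [-0.08462776 -0.06311195  0.01999852]
pred cover far/near top corners [[370. 130.]
 [270. 129.]
 [366. 231.]
 [274. 231.]]
15.5167
```

View pics/end.png

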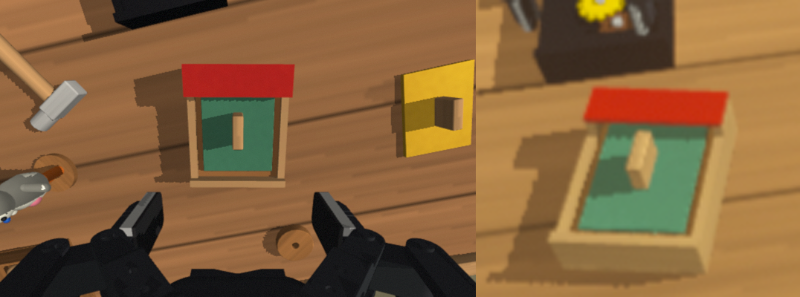

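The far corners of the cover are at wrist pixels of about (273,230) and (366,230), against (274,231) and (366,231) predicted for flat and seated. The gripper is clear and the yellow cover is in place.

```bash
python3 -c "
from rig import robot
robot.job_done()"
```

```text
the job is handed in; nothing more can be done
```

The green cover is closed on the pale wooden base, and the job is handed in at about 15.5 s on the robot's clock. I tilted it 18°, hooked its short edge under the red lip with no contact, and lowered the far edge about it. It met the ledge at the expected height with about 10 N, and I let go there.

- **Seating:** the last wrist picture puts the cover's far corners within about 1 pixel of where they should be when flat and seated, about 20 mm under the lip.
- **Surroundings:** the gripper was clear, with no residual force after letting go. I did not move the yellow cover, and it was on the bench where it had been in the last picture.
- **Disagreements:** the lip measured about 141–143 mm wide where I had assumed 138 mm, leaving 2–3 pixels of misfit in my base-pose fit. The final checks showed no effect from it.

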